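# Clear and crack open the damp box

## Task

A bottle of slip has toppled onto the lid of the damp box: stand it upright again in the gap between the two bottles in the wooden tray, let go of it, and leave the other things standing where they are. Then pull the lid loose from its sticky seal by its handle without jerking it right off, and finish while holding it level about 30 mm up, just clear over the box, so that the damp air can creep out.

Things in the scene. Friction and masses are not known exactly. Their poses are not given: they have to be found in the camera images.
- bottle_mid (a point): toppled white plastic bottle, its centre: square section 46 x 46 mm, 122 mm long, 0.2 kg, black round cap (30 mm across, 26 long). x axis runs from base to cap: base 61 mm behind the centre, cap's middle 47 mm ahead; the full-width body ends 23 mm ahead, then narrows to the cap. Starts lying on a flat side on the damp box's lid, beside the handle and roughly along it
- near_bottle_mid (a point): one of the two bottles standing in the tray, the same kind and size; the point is its centre, 61 mm above its underside; z runs up from base to cap
- far_bottle_mid (a point): the other bottle standing in the tray, likewise; the two stand about 176 mm apart centre to centre, on either side of the gap
- tray: long narrow open wooden tray, fixed to the bench, 270 mm long (its x axis) by 84 mm wide (y) by 28 mm high, walls and floor 6 mm thick, so inside it is 72 mm wide; origin at the centre of its underside. The gap for the bottle is in its middle.
- damp_box: white plastic damp box, fixed, 300 mm deep (x) by 280 mm wide (y) by 112 mm high, shut by a grey push-in lid whose flat top is 126 mm above the box's underside; origin at the centre of the underside
- glaze_jar: round jar of glaze, 72 mm across, 85 mm high, standing on the bench to one side of the work; leave alone
- cup: small red clay cup, 76 mm across, 75 mm high, standing on the bench to one side of the work; leave alone
- lid_handle (a point): middle of the steel bow handle in the centre of the loose grey lid (304 x 284 mm, 0.45 kg): a round bar 12 mm thick, 72 mm long in the straight, along the lid's y axis, its centre 38 mm above the lid's top and 164 mm above the box's underside when shut. z points out of the lid's top; x is the box's x
- lid: the same lid; origin in the middle of its underside, which lies on the box's rim, 112 mm above the box's underside, when shut. A skirt 20 mm deep plugs into the box. Pulled straight up by the handle the seal holds until about 13 to 18 N (lid's weight included), 2 to 3 mm up, then lets go quickly: from about 8 mm up only the lid's weight is left
There are look-alikes about, which are no part of the job. What is shaped like the part that bears near_bottle_mid but orange is not meant.

How it is judged:
By the outcome, as a careful person would: the job done as asked, in the order asked, and still so for the second after the job is handed in, while the arm keeps its last pose, push and grip.
It also fails if it takes over 58 s, if anything falls off the work surface, if the arm or the gripper's body presses on something with over 40 N, if the wrist force passes 120 N, or if a joint passes its speed limit or range.

## Robot

A 7-joint arm with a two-finger parallel gripper is mounted at the origin on the work surface. World frame = base frame: x ahead of the robot, y to its left, z up, the work surface at z = 0. Lengths are in m, angles in rad, forces in N, time in s.
With the tool pointing down it reaches from about 0.4 to 0.875 m from the base axis. Payload 19.3 kg.
Tool frame: the origin (TCP) lies at the very end of the fingers, on their centre line; the grasp point (between the pads) lies bot.grasp_offset behind it (bot.grasp_offset is the distance from the TCP to the grasp point, in m); z points along the fingers, y is the direction in which the jaws open and shut (so a half turn about z gives the same grasp; the last joint's range is limited). The gripper opens to 85 mm and grips with 20 to 120 N. Pads are 22 mm wide; open, the fingers measure 114 mm over their backs; the gripper's body (76 mm by 85 mm) begins 54 mm behind the grasp point. The pads swing forward as they close: fully open they stand 13 mm farther back than shut.
Start: joints at [1.163, 0.521, -0.036, 1.599, 0.021, 1.021, -0.113], TCP at [0.207, -0.59, 0.198] pointing down, gripper open.
Joint ranges: [-2.91, 2.91], [-0.3, 2.13], [-1.5, 1.42], [0.17, 2.43], [-1.26, 4.41], [0.16, 1.93], [-2.52, 2.52]. Speed limits (rad/s): [1.89, 1.89, 2.39, 2.39, 3.01, 3.01, 3.01].

## Interface

Orientations are given as [roll, pitch, yaw] about the fixed x, y, z axes, in that order (R = Rz(yaw) Ry(pitch) Rx(roll)).
In Python, from workcell import bot gives the robot as it stands. The module is installed in compiled form; this text tells all that it offers.
- The arm moves only by the shell command python3 -m handwheel 'ROWS' [OPENING] [FORCE]. ROWS is JSON, a list of rows, each a list of 6 numbers: the shift along the tool's x, y, z as a fraction of full scale, then the turn, a rotation vector about the tool's x, y, z as a fraction of full scale. In form: [[x, y, z, rx, ry, rz], ...]. A call has 1 to 8 rows; each row shifts and turns the commanded pose from where the row before left it, along the tool's axes as they then stand; what a row does not reach is not made up. Full scale, the value 1, is 0.025 m for a shift and 360 degrees for a turn. A row lasts 1/8 s, in which the tool goes at most 62.5 mm and 10.7 degrees, less where a joint would pass 70% of its speed; a pose out of reach is approached as far as the arm can. A call with a number of a shift or a turn outside -1 to 1 is refused whole. A call with a gripper value outside its range is refused whole. OPENING is the closure, from -1 (fully open) to 1 (shut), set as the call begins (- or left out, the last holds). The fingers move at their own pace and stop on an object; FORCE is the grip in N (left out, the last holds). Time passes only in rows, so rows that do not move let the fingers close. It gives the time, the measured TCP pose, the force and the opening at its end, in the units of the state.
- bot.observe(): the state, without advancing time (a new reading comes with each control period).
- bot.grab_frame(name): name is "scene" or "top"; returns a dict with "pixels" (420x560x3 uint8, blue, green, red), "vertical_fov" (degrees; the focal length in pixels is half the picture's height over the tangent of half this angle, whatever the lens; pixels are square), "cx", "cy" (the principal point, pixels), "R" (3x3) and "t" (3): a world point X has camera coordinates R X + t. Camera axes: x right, y down, z forward; pixel columns grow to the right and rows downward; lengths in m; the calibration is good to about 2 mm. A picture is of the moment at which its call begins. There is no depth.
- bot.job_done(): hands the job in, once; it reports no verdict.
Trained networks look in a picture, given as the dict that the camera call returned (one of the last four; its "shot" number tells which), for a name from the list of things; names that differ only in an ending like _2 or _b are one class to them, and where a whole thing is asked for, a point or a joint stands for the part that bears it (a point fixed in the world has none). Each returns a list of dicts, best first, with "score" (0 to 1); they miss things now and then, are a little off and sometimes report something else, mostly with a low value. They report only what shows in the picture. A call takes as long as a camera call. They do not tell look-alikes from the thing itself.
- bot.trace(picture, thing): "region" (420x560 bool, what is visible of it) and "point" ([column, row] in pixels, amid what is visible of it).
The state is a dict: "clock": time; "qpos": joint angles; "qd": joint speeds; "joint_efforts": joint torques, N m; "position": TCP position; "tool_rot": TCP orientation; "force": force on the tool from outside, world axes, zero at the start; "moment": the same for the moment, N m; "grip_width": finger opening in m.
Only numpy, scipy, OpenCV 4.12 (cv2) and the standard library are available. Lean on these libraries where they do the work, as an engineer would, in place of code of your own. Each camera call takes 0.05 s, during which the arm holds its last target.

## Working session

There is one attempt and no reset: what is moved stays moved. The work goes in short steps, Python scripts to look and compute and a shell command to move; the robot and the scene stay as the last step left them, time stands still between calls to the robot, and variables do not carry over. Pictures are saved under pics/ and viewed, and the job is handed in when it is done.

```bash
mkdir -p pics
python3 - <<'E'
from workcell import bot
import cv2,numpy as np
s=bot.observe()
print({k:np.round(v,3).tolist() for k,v in s.items()},bot.grasp_offset)
for n in("scene","top"):
    f=bot.grab_frame(n);cv2.imwrite(f"pics/{n}0.png",f["pixels"])
    print(n,f["vertical_fov"],f["cx"],f["cy"],np.round(f["R"],4).tolist(),np.round(f["t"],4).tolist(),f["shot"])
    for th in("bottle_mid","near_bottle_mid","far_bottle_mid","tray","damp_box","lid_handle","lid","glaze_jar","cup"):
        print(th,[(round(d["score"],2),np.round(d["point"]).tolist(),int(d["region"].sum())) for d in bot.trace(f,th)])
E
```

```text
{'clock': 0.0, 'qpos': [1.163, 0.522, -0.036, 1.6, 0.021, 1.021, -0.113], 'qd': [-0.0, -0.001, -0.001, 0.001, 0.0, -0.002, -0.001], 'joint_efforts': [-0.001, -92.711, 1.979, -36.993, 0.018, 0.008, -0.0], 'position': [0.207, -0.589, 0.197], 'tool_rot': [-3.14, 0.0, 0.338], 'force': [-0.398, 0.055, -0.722], 'moment': [0.016, 0.015, 0.026], 'grip_width': 0.085} 0.0187
scene 55.33075207850535 279.89421013661985 208.45283345835992 [[-0.3436, 0.9391, -0.01], [0.7253, 0.2586, -0.638], [-0.5965, -0.2264, -0.77]] [0.1626, -0.2805, 1.4287] 1
bottle_mid [(0.7, [346.0, 208.0], 1034)]
near_bottle_mid [(0.91, [233.0, 198.0], 609), (0.91, [199.0, 184.0], 583), (0.77, [273.0, 203.0], 567), (0.6, [243.0, 168.0], 514)]
far_bottle_mid [(0.62, [199.0, 243.0], 695), (0.4, [345.0, 267.0], 12672)]
tray [(0.91, [221.0, 230.0], 1712)]
damp_box [(0.6, [327.0, 323.0], 2149)]
lid_handle []
lid [(0.98, [341.0, 270.0], 12494)]
glaze_jar [(0.58, [137.0, 186.0], 792), (0.45, [234.0, 196.0], 633)]
cup [(0.97, [439.0, 275.0], 1049)]
top 46.0881181033711 277.52502011060034 211.64767772502486 [[-0.0095, -0.9999, -0.01], [-0.9959, 0.0104, -0.0896], [0.0897, 0.0091, -0.9959]] [0.0171, 0.5243, 1.3413] 2
bottle_mid [(0.62, [210.0, 227.0], 842)]
near_bottle_mid [(0.87, [341.0, 239.0], 352), (0.79, [292.0, 250.0], 337), (0.62, [348.0, 284.0], 388), (0.57, [381.0, 247.0], 389)]
far_bottle_mid [(0.61, [341.0, 173.0], 337)]
tray [(0.73, [331.0, 212.0], 2171)]
damp_box [(0.52, [263.0, 191.0], 34)]
lid_handle [(0.85, [205.0, 188.0], 12128)]
lid [(0.64, [205.0, 188.0], 12143)]
glaze_jar [(0.64, [445.0, 222.0], 732)]
cup []
```

View pics/scene0.png

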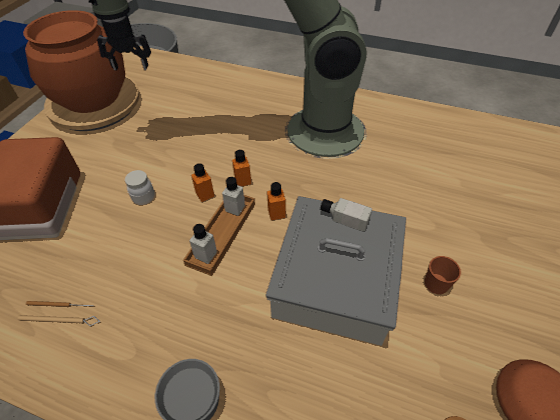

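View pics/top0.png

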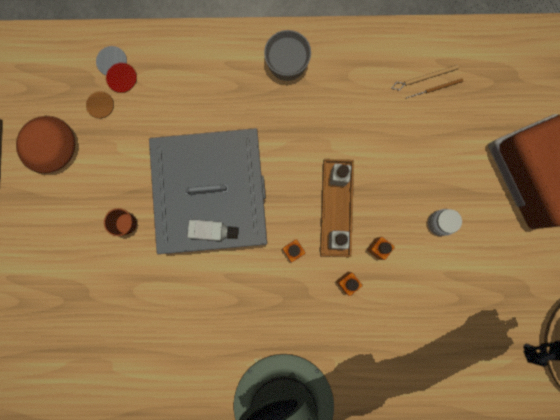

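Run:
```python
import cv2
a=cv2.imread("pics/top0.png")[120:320,120:400];cv2.imwrite("pics/topz.png",cv2.resize(a,None,fx=2.8,fy=2.8,interpolation=2))
a=cv2.imread("pics/scene0.png")[130:330,160:440];cv2.imwrite("pics/scenez.png",cv2.resize(a,None,fx=2.8,fy=2.8,interpolation=2))
```

```text
(no output)
```

View pics/topz.png

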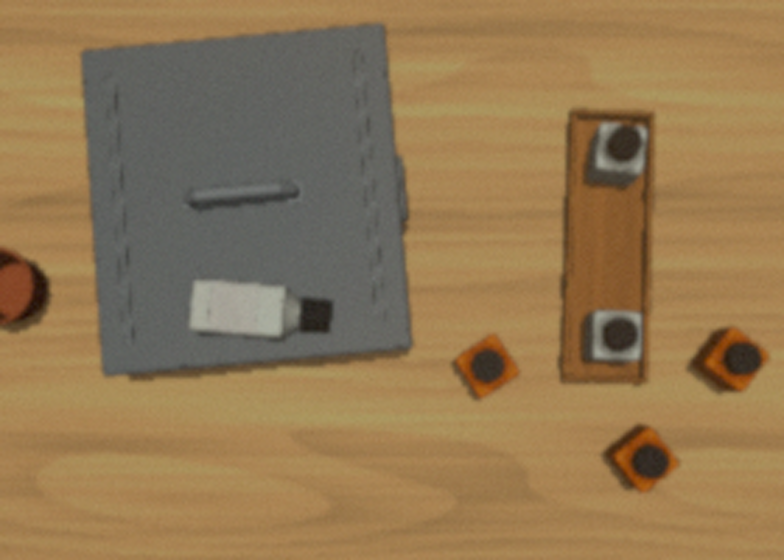

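View pics/scenez.png

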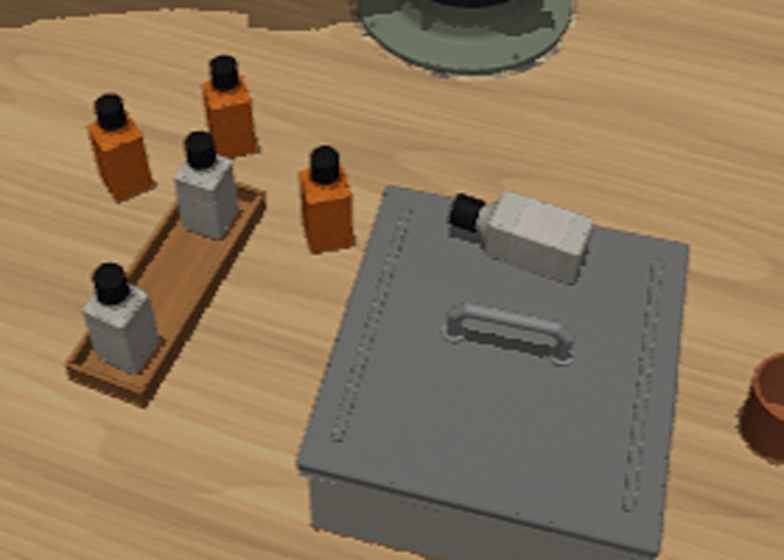

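The toppled bottle is at top (210,231) and scene (346,214). The standing white bottles in the tray are at top (341,173) and (341,240), scene (199,243) and (233,198). The three orange bottles at top (293,250), (348,284) and (381,248) are the look-alikes. The enlarged crops show that the two tray bottles are the grey-white ones. Next I measure positions.

```bash
cat > h.py <<'E'
import numpy as np,cv2
C={"scene":(55.33075207850535,279.894,208.453,[[-0.3436,0.9391,-0.01],[0.7253,0.2586,-0.638],[-0.5965,-0.2264,-0.77]],[0.1626,-0.2805,1.4287]),
"top":(46.0881181033711,277.525,211.648,[[-0.0095,-0.9999,-0.01],[-0.9959,0.0104,-0.0896],[0.0897,0.0091,-0.9959]],[0.0171,0.5243,1.3413])}
def ray(n,p):
    v,cx,cy,R,t=C[n];R=np.array(R);t=np.array(t);f=210/np.tan(np.radians(v/2))
    d=R.T@np.array([(p[0]-cx)/f,(p[1]-cy)/f,1]);return -R.T@t,d
def onz(n,p,z):
    o,d=ray(n,p);return o+d*(z-o[2])/d[2]
def tri(a,b):
    A=[];B=[]
    M=np.zeros((3,3));v=np.zeros(3)
    rs=[ray("top",a),ray("scene",b)]
    for o,d in rs:
        d=d/np.linalg.norm(d);P=np.eye(3)-np.outer(d,d);M+=P;v+=P@o
    X=np.linalg.solve(M,v)
    return X,[np.linalg.norm(np.cross(X-o,d/np.linalg.norm(d))) for o,d in rs]
def proj(n,X):
    v,cx,cy,R,t=C[n];f=210/np.tan(np.radians(v/2));c=np.array(R)@X+np.array(t);return np.array([cx+f*c[0]/c[2],cy+f*c[1]/c[2]])
tz=lambda x,y:(120+x/2.8,120+y/2.8)
sz=lambda x,y:(160+x/2.8,130+y/2.8)
E
python3 - <<'E'
from h import *
np.set_printoptions(precision=4,suppress=True)
T=[(83,51),(384,26),(411,346),(105,374)];S=[(658,555),(300,464),(387,187),(688,243)]
for a,b in zip(T,S): print("lidcorner",onz("top",tz(*a),.126),onz("scene",sz(*b),.126),*tri(tz(*a),sz(*b)))
print("handle")
for a,b in zip([(189,195),(297,189)],[(572,341),(448,317)]): print(onz("top",tz(*a),.164),onz("scene",sz(*b),.164))
print("bottle top corners")
for a in [(193,281),(287,287),(283,339),(189,333)]: print(onz("top",tz(*a),.172))
for a in [(590,208),(507,193),(485,235),(581,281-31)]: print("s",onz("scene",sz(*a),.172))
print("cap end mid",onz("top",tz(333,316),.149))
print("caps")
for a,b in zip([(623,144),(619,334)],[(110,269),(201,137)]): print(onz("top",tz(*a),.128),onz("scene",sz(*b),.128))
print("tray top")
for a in [(570,110),(655,112),(645,382),(562,381)]: print(onz("top",tz(*a),.028))
print("orange caps")
for a in [(488,365),(742,357),(651,461)]: print(onz("top",tz(*a),.122))
E
```

```text
lidcorner [0.7102 0.3413 0.126 ] [0.716  0.3432 0.126 ] [0.7121 0.3438 0.118 ] [np.float64(0.0003171616457689987), np.float64(0.00031716164576895973)]
lidcorner [0.7305 0.0618 0.126 ] [0.7366 0.068  0.126 ] [0.7325 0.064  0.1159] [np.float64(0.001825777746262326), np.float64(0.001825777746262329)]
lidcorner [0.434 0.039 0.126] [0.4404 0.0409 0.126 ] [0.4342 0.0391 0.1187] [np.float64(8.997751553750901e-05), np.float64(8.997751553750546e-05)]
lidcorner [0.4113 0.3172 0.126 ] [0.4131 0.3182 0.126 ] [0.4113 0.3181 0.1238] [np.float64(0.000326699971565723), np.float64(0.0003266999715657126)]
handle
[0.5692 0.2346 0.164 ] [0.5789 0.2428 0.164 ]
[0.5736 0.1383 0.164 ] [0.59   0.1424 0.164 ]
bottle top corners
[0.4918 0.229  0.172 ]
[0.4857 0.1462 0.172 ]
[0.4401 0.1497 0.172 ]
[0.4461 0.2322 0.172 ]
s [0.4428 0.2274 0.172 ]
s [0.4502 0.1548 0.172 ]
s [0.503  0.1491 0.172 ]
s [0.4914 0.23   0.172 ]
cap end mid [0.4609 0.1078 0.149 ]
caps
[ 0.617  -0.1569  0.128 ] [ 0.6169 -0.1601  0.128 ]
[ 0.443  -0.1496  0.128 ] [ 0.4413 -0.1512  0.128 ]
tray top
[ 0.6688 -0.1176  0.028 ]
[ 0.6659 -0.2018  0.028 ]
[ 0.3993 -0.1858  0.028 ]
[ 0.401 -0.105  0.028]
orange caps
[ 0.4162 -0.0308  0.122 ]
[ 0.4212 -0.2614  0.122 ]
[ 0.3284 -0.1768  0.122 ]
```

```bash
cat > g.py <<'E'
# go.py: print tool-frame delta from the measured pose to a target pose
import numpy as np,sys
from scipy.spatial.transform import Rotation as Ro
from workcell import bot
def cur():
    s=bot.observe();return np.array(s["position"]),Ro.from_euler("xyz",s["tool_rot"]),s
def rot(ydir,zdir):
    z=np.array(zdir,float);z/=np.linalg.norm(z);y=np.array(ydir,float);y-=z*(y@z);y/=np.linalg.norm(y)
    return Ro.from_matrix(np.c_[np.cross(y,z),y,z])
def delta(pt,Rt=None):
    p,R,s=cur()
    print("t",round(s["clock"],2),"p",np.round(p,4),"q",np.round(s["qpos"],2),"F",np.round(s["force"],1),"w",round(s["grip_width"],4))
    print("shift units(/25mm), current axes",np.round(R.inv().apply(np.array(pt)-p)/.025,3))
    if Rt is not None:
        print("shift units, target axes",np.round(Rt.inv().apply(np.array(pt)-p)/.025,3))
        r=(R.inv()*Rt).as_rotvec(degrees=True);print("rot units",np.round(r/360,4),"deg",np.round(r,1))
E
python3 -m handwheel '[[0,0,-1,0,0,0],[0,0,-1,0,0,0],[0,0,-1,0,0,0],[0,0,-1,0,0,0],[0,0,-1,0,0,0],[0,0,-1,0,0,0],[1,-0.5,0,0,0,0],[1,-0.5,0,0,0,0]]' -1 50
python3 -m handwheel '[[1,-0.5,0,0,0,0],[1,-0.5,0,0,0,0],[1,-0.5,0,0,0,0],[1,-0.5,0,0,0,0],[1,-0.5,0,0,0,0],[1,-0.5,0,0,0,0],[1,-0.5,0,0,0,0],[1,-0.5,0,0,0,0]]'
python3 -m handwheel '[[1,-0.5,0,0,0,0],[1,-0.5,0,0,0,0],[1,-0.5,0,0,0,0],[1,-0.5,0,0,0,0],[0,0,0,0,0,-0.028],[0,0,0,0,0,-0.028],[0,0,0,0,0,-0.028],[0,0,0,0,0,-0.028]]'
python3 - <<'E'
from g import *
a=np.array([-.072,-.997,0]);R=rot([.997,-.072,0],[0,0,-1]);delta([.465,.1,.347],R)
E
```

```text
clock: 2.0
position: [0.2463, -0.5491, 0.348]
tool_rot: [3.141, -0.0, 0.337]
force: [0.4, -1.1, -0.4]
grip_width: 0.0856
clock: 3.0
position: [0.4021, -0.3882, 0.3479]
tool_rot: [3.141, -0.0, 0.338]
force: [-0.1, 0.0, -0.8]
grip_width: 0.0853
clock: 4.0
position: [0.4793, -0.3086, 0.3478]
tool_rot: [3.142, 0.0, 1.047]
force: [0.0, -0.7, 0.3]
grip_width: 0.0857
t 4.0 p [ 0.4793 -0.3086  0.3478] q [ 0.7   0.33 -0.32  1.52  0.1   1.31 -0.15] F [ 0.  -0.7  0.3] w 0.0857
shift units(/25mm), current axes [13.868 -8.667  0.032]
shift units, target axes [16.26  -1.749  0.033]
rot units [ 0.      0.     -0.0718] deg [  0.    0.  -25.9]
```

```bash
python3 -m handwheel '[[0,0,0,0,0,-0.024],[0,0,0,0,0,-0.024],[0,0,0,0,0,-0.024],[1,-0.1,0,0,0,0],[1,-0.1,0,0,0,0],[1,-0.1,0,0,0,0],[1,-0.1,0,0,0,0],[1,-0.1,0,0,0,0]]'
python3 -m handwheel '[[1,-0.1,0,0,0,0],[1,-0.1,0,0,0,0],[1,-0.1,0,0,0,0],[1,-0.1,0,0,0,0],[1,-0.1,0,0,0,0],[1,-0.1,0,0,0,0],[1,-0.1,0,0,0,0],[1,-0.1,0,0,0,0]]'
python3 -m handwheel '[[1,-0.1,0,0,0,0],[1,-0.1,0,0,0,0],[1,-0.1,0,0,0,0],[0,0,0,0,0.028,0],[0,0,0,0,0.028,0],[0,0,0,0,0.028,0],[0,0,0,0,0.027,0]]'
python3 - <<'E'
from g import *
d=np.array([.046,.641,-.766]);R=rot([.997,-.072,0],d);delta(np.array([.466,.180,.1347])-.1*d,R)
from h import *
f=bot.grab_frame("top");g=bot.grab_frame("scene");cv2.imwrite("pics/a.png",np.vstack([f["pixels"][100:350],g["pixels"][60:350]]))
E
```

```text
clock: 5.0
position: [0.4764, -0.1822, 0.3479]
tool_rot: [3.141, 0.0, 1.494]
force: [-0.0, 0.4, -1.1]
grip_width: 0.0854
clock: 6.0
position: [0.4718, 0.0187, 0.3479]
tool_rot: [3.141, 0.0, 1.494]
force: [-0.1, 0.3, 0.3]
grip_width: 0.0858
clock: 6.88
position: [0.4708, 0.0926, 0.3486]
tool_rot: [3.138, -0.702, 1.494]
force: [-0.1, 0.9, -1.3]
grip_width: 0.0855
t 6.88 p [0.4708 0.0926 0.3486] q [ 0.71  0.25 -0.64  1.88 -0.61  1.14  0.29] F [-0.1  0.9 -1.3] w 0.0855
shift units(/25mm), current axes [-2.861 -0.465  4.771]
shift units, target axes [-2.84  -0.441  4.786]
rot units [ 0.0011 -0.0006 -0.0005] deg [ 0.4 -0.2 -0.2]
```

View pics/a.png

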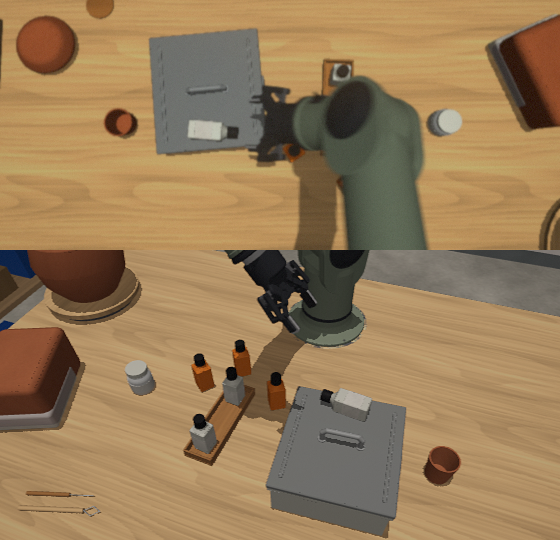

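The arm is tilted 40° with the fingers toward the bottle at top (210,231), and the way is clear. I go to the pregrasp point.

```bash
python3 -m handwheel '[[-0.7,-0.11,1,0,0,0],[-0.7,-0.11,1,0,0,0],[-0.7,-0.11,1,0,0,0],[-0.7,-0.11,1,0,0,0],[0,0,0.8,0,0,0],[0,0,0,0,0,0]]'
python3 - <<'E'
from g import *
d=np.array([.046,.641,-.766]);R=rot([.997,-.072,0],d);delta(np.array([.466,.180,.1347]),R)
from h import *
f=bot.grab_frame("top");g=bot.grab_frame("scene");z=lambda a:cv2.resize(a,None,fx=2.5,fy=2.5,interpolation=2)
cv2.imwrite("pics/b.png",np.vstack([z(f["pixels"][150:270,130:400]),z(g["pixels"][130:250,230:500])]))
E
```

```text
clock: 7.72
position: [0.4605, 0.1185, 0.2106]
tool_rot: [-3.14, -0.697, 1.495]
force: [0.3, 0.6, 0.4]
grip_width: 0.0853
t 7.72 p [0.4605 0.1185 0.2106] q [ 0.65  0.43 -0.66  2.07 -0.63  0.8   0.42] F [0.3 0.6 0.4] w 0.0853
shift units(/25mm), current axes [-0.058  0.039  3.915]
shift units, target axes [-0.06   0.043  3.915]
rot units [ 0.0002  0.0001 -0.0004] deg [ 0.1  0.  -0.2]
```

View pics/b.png

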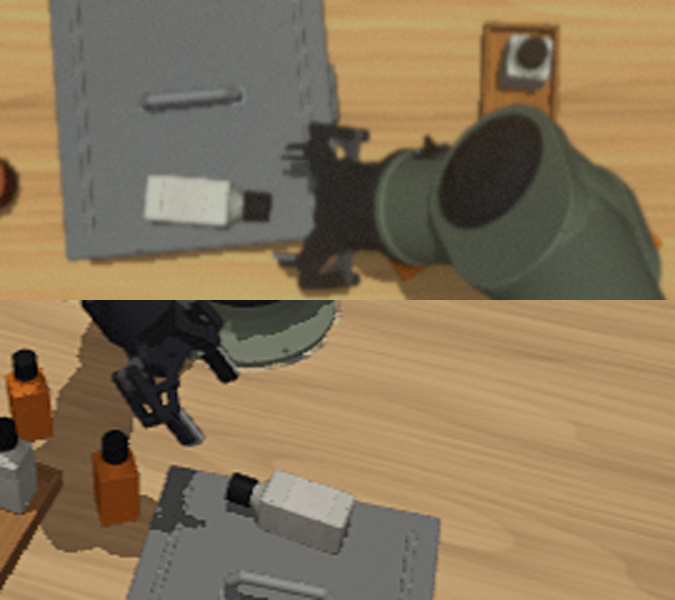

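The fingers straddle the bottle's line, with the tips at zoomed rows ~150 and ~260 and the bottle's axis at ~203. I advance along the tool axis.

```bash
python3 -m handwheel '[[0,0,0.8,0,0,0],[0,0,0.8,0,0,0],[0,0,0.8,0,0,0],[0,0,0.8,0,0,0],[-0.06,0.04,0.4,0,0,0],[0,0,0.3,0,0,0],[0,0,0,0,0,0]]'
python3 - <<'E'
from g import *
d=np.array([.046,.641,-.766]);R=rot([.997,-.072,0],d);delta(np.array([.466,.180,.1347]),R)
from h import *
f=bot.grab_frame("top");g=bot.grab_frame("scene");z=lambda a:cv2.resize(a,None,fx=2.5,fy=2.5,interpolation=2)
cv2.imwrite("pics/c.png",np.vstack([z(f["pixels"][150:270,130:400]),z(g["pixels"][130:250,230:500])]))
E
```

```text
clock: 8.7
position: [0.4669, 0.1787, 0.1353]
tool_rot: [3.142, -0.698, 1.494]
force: [1.1, -0.3, 1.1]
grip_width: 0.0851
t 8.7 p [0.4669 0.1787 0.1353] q [ 0.53  0.58 -0.7   2.13 -0.68  0.53  0.45] F [ 1.1 -0.3  1.1] w 0.0851
shift units(/25mm), current axes [ 0.024 -0.038  0.05 ]
shift units, target axes [ 0.024 -0.038  0.05 ]
rot units [ 0.0005  0.0001 -0.0006] deg [ 0.2  0.  -0.2]
```

View pics/c.png

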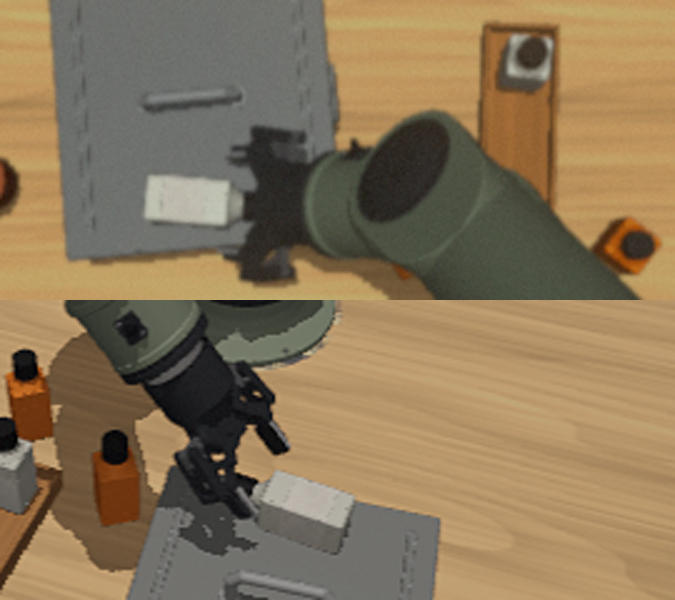

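Run:
```python
from g import *
from h import *
p,R,s=cur()
for back in (0,.013,.0187,.032,.045):
  for y in (-.045,.045):
    X=p+R.apply([0,y,-back]); print(back,y,np.round(X,3),"top zoom",(proj("top",X)-[130,150])*2.5,"scene zoom",(proj("scene",X)-[230,130])*2.5+[0,300])
for X in ([.467,.231,.172],[.465,.17,.172],[.463,.148,.172]): print((proj("top",np.array(X))-[130,150])*2.5,(proj("scene",np.array(X))-[230,130])*2.5+[0,300])
```

```text
0 -0.045 [0.422 0.182 0.135] top zoom [200.29867702 246.91465413] scene zoom [306.30067898 482.78796371]
0 0.045 [0.512 0.175 0.136] top zoom [207.36707304 158.29087466] scene zoom [277.739396   546.76620972]
0.013 -0.045 [0.421 0.174 0.145] top zoom [207.14496009 247.33618911] scene zoom [299.74765125 473.95267198]
0.013 0.045 [0.511 0.167 0.145] top zoom [214.2267302  157.99304263] scene zoom [270.67828795 537.81430407]
0.0187 -0.045 [0.421 0.17  0.15 ] top zoom [210.18206091 247.52318754] scene zoom [296.85258844 470.04932752]
0.0187 0.045 [0.511 0.163 0.15 ] top zoom [217.26953713 157.86093029] scene zoom [267.55750308 533.85784687]
0.032 -0.045 [0.421 0.161 0.16 ] top zoom [217.35393934 247.96476987] scene zoom [290.04505485 460.8708916 ]
0.032 0.045 [0.51  0.154 0.16 ] top zoom [224.45433694 157.54898125] scene zoom [260.21616221 524.55066868]
0.045 -0.045 [0.42  0.153 0.17 ] top zoom [224.48182892 248.40364374] scene zoom [283.31926495 451.80266874]
0.045 0.045 [0.51  0.146 0.17 ] top zoom [231.59429866 157.23897898] scene zoom [252.95878543 515.34993818]
[145.12049391 201.09418876] [350.20259405 504.65500491]
[207.05001558 202.50343217] [288.93918937 486.92957599]
[229.40283258 204.31253552] [267.63750137 479.73972144]
```

Run:
```python
from g import *
from h import *
p,R,s=cur()
f=bot.grab_frame("top");g=bot.grab_frame("scene")
out=[]
for n,fr,(c,r) in(("top",f,(180,190)),("scene",g,(290,150))):
    im=cv2.resize(fr["pixels"][r:r+80,c:c+110],None,fx=7,fy=7,interpolation=2)
    im=np.clip(im.astype(float)*1.6,0,255).astype(np.uint8)
    for b in (0,.0187,.045):
      for y in (-.045,.045):
        q=(proj(n,p+R.apply([0,y,-b]))-[c,r])*7
        cv2.circle(im,tuple(int(v) for v in q),4,[(0,0,255),(0,255,0),(255,0,0)][[0,.0187,.045].index(b)],-1)
    cv2.imwrite(f"pics/d{n}.png",im)
```

```text
(no output)
```

View pics/dtop.png

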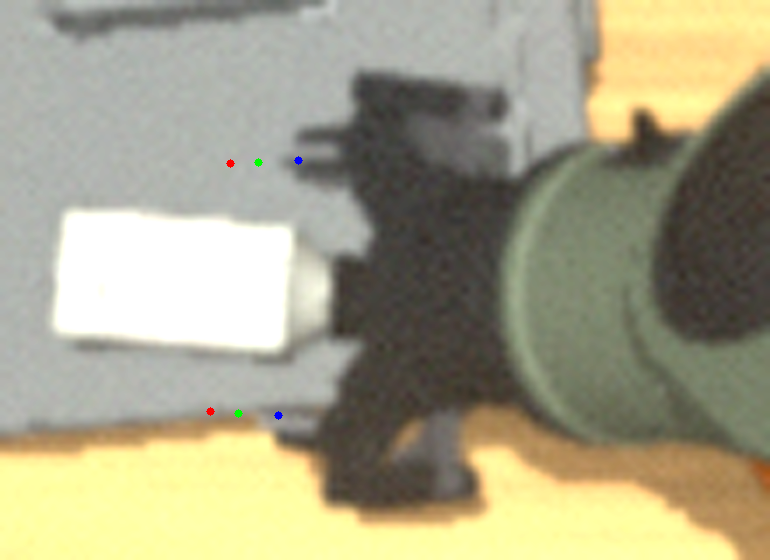

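View pics/dscene.png

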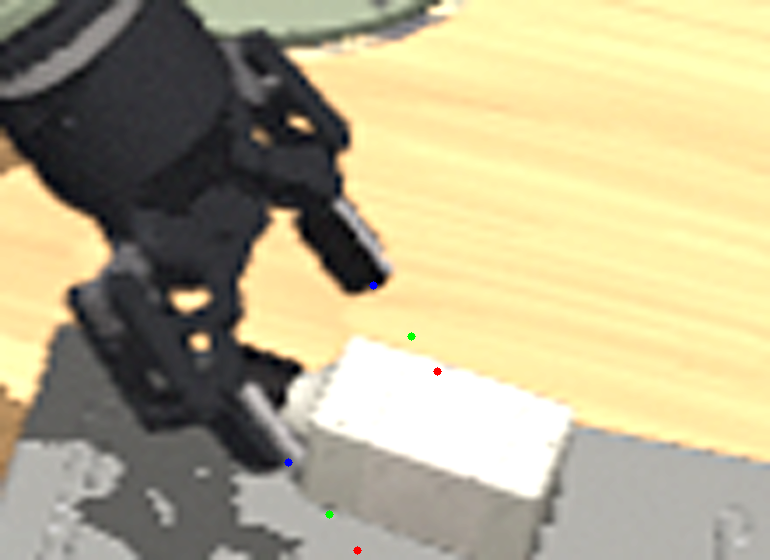

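Run:
```python
from h import *
from scipy.spatial.transform import Rotation as Ro
p=np.array([.207,-.589,.197]);R=Ro.from_euler("xyz",[-3.14,0,.338])
for n,(c,r) in(("top",(490,310)),("scene",(70,0))):
    im=cv2.resize(cv2.imread(f"pics/{n}0.png")[r:r+90,c:c+110],None,fx=6,fy=6,interpolation=2)
    im=np.clip(im.astype(float)*1.6,0,255).astype(np.uint8)
    for i,b in enumerate((0,.0187,.045)):
      for y in (-.045,.045):
        q=(proj(n,p+R.apply([0,y,-b]))-[c,r])*6
        cv2.circle(im,tuple(int(v) for v in q),4,[(0,0,255),(0,255,0),(255,0,0)][i],-1)
    cv2.imwrite(f"pics/e{n}.png",im)
```

```text
(no output)
```

View pics/escene.png

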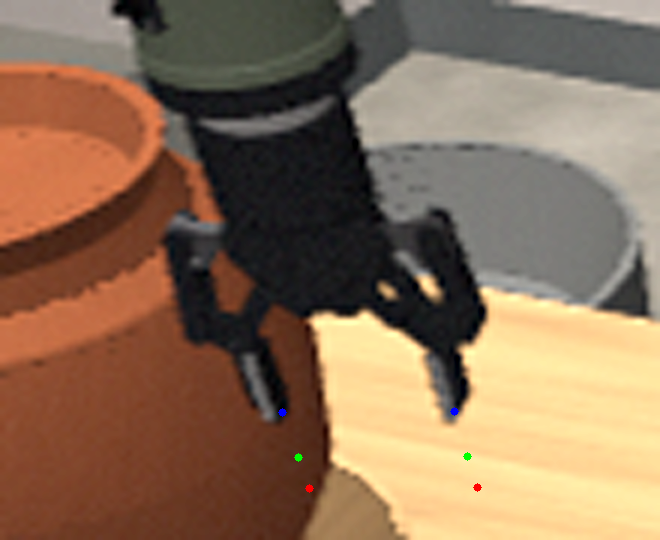

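View pics/etop.png

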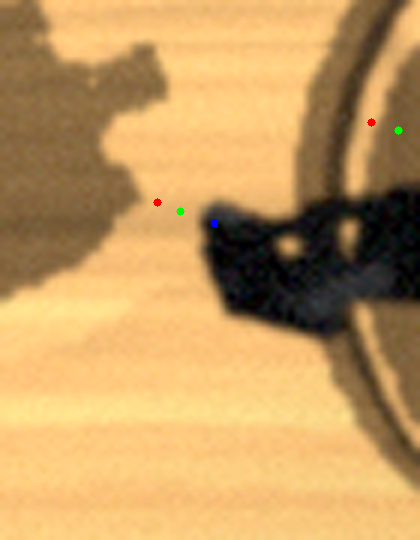

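Both views put the real fingertips about 43 mm behind the reported TCP along the tool when open. That is 30 mm more than the 13 mm of pad swing explains, and the start pictures show the same. I trust the pictures and advance further in small steps, watching the force.

```bash
python3 -m handwheel '[[0,0,0.3,0,0,0],[0,0,0.3,0,0,0],[0,0,0.3,0,0,0],[0,0,0,0,0,0]]'
python3 - <<'E'
from g import *
from h import *
p,R,s=cur()
f=bot.grab_frame("top");g=bot.grab_frame("scene")
out=[]
for n,fr,(c,r) in(("top",f,(180,190)),("scene",g,(290,150))):
    im=cv2.resize(fr["pixels"][r:r+80,c:c+110],None,fx=5,fy=5,interpolation=2)
    im=np.clip(im.astype(float)*1.6,0,255).astype(np.uint8)
    for b in (.030,.043,.062):
      for y in (-.043,.043):
        q=(proj(n,p+R.apply([0,y,-b]))-[c,r])*5
        cv2.circle(im,tuple(int(v) for v in q),3,[(0,0,255),(0,255,0),(255,0,0)][[.03,.043,.062].index(b)],-1)
    out.append(im[:300 if n=="top" else 400])
im=np.vstack(out);cv2.imwrite("pics/f.png",im[:, :][:800][::1][:600] if 0 else cv2.resize(im,None,fx=.85,fy=.85))
E
```

```text
clock: 9.4
position: [0.4674, 0.1937, 0.1175]
tool_rot: [-3.14, -0.698, 1.494]
force: [0.8, -0.2, 0.1]
grip_width: 0.0856
```

View pics/f.png

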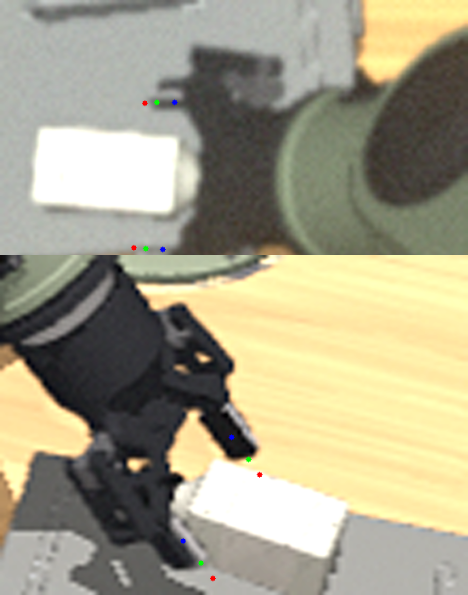

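```bash
python3 -m handwheel '[[0,0,0.25,0,0,0],[0,0,0.2,0,0,0],[0,0,0,0,0,0]]'
python3 -m handwheel '[[0,0,0,0,0,0],[0,0,0,0,0,0],[0,0,0,0,0,0],[0,0,0,0,0,0],[0,0,0,0,0,0],[0,0,0,0,0,0]]' 1 50
python3 - <<'E'
from g import *
from h import *
delta([0,0,0])
f=bot.grab_frame("top");g=bot.grab_frame("scene")
out=[]
for n,fr,(c,r) in(("top",f,(180,190)),("scene",g,(290,150))):
    im=cv2.resize(fr["pixels"][r:r+80,c:c+110],None,fx=5,fy=5,interpolation=2)
    out.append(np.clip(im.astype(float)*1.6,0,255).astype(np.uint8)[:300 if n=="top" else 400])
im=np.vstack(out);cv2.imwrite("pics/f2.png",cv2.resize(im,None,fx=.85,fy=.85))
E
```

```text
clock: 9.88
position: [0.4682, 0.2006, 0.109]
tool_rot: [-3.141, -0.698, 1.494]
force: [0.9, 0.1, 0.2]
grip_width: 0.0856
clock: 10.62
position: [0.4686, 0.2002, 0.1096]
tool_rot: [3.141, -0.697, 1.494]
force: [-0.2, -1.4, 5.7]
grip_width: 0.0457
t 10.62 p [0.4686 0.2002 0.1096] q [ 0.49  0.64 -0.72  2.15 -0.7   0.44  0.46] F [-0.2 -1.4  5.7] w 0.0457
shift units(/25mm), current axes [-10.036 -18.074  -2.702]
```

View pics/f2.png

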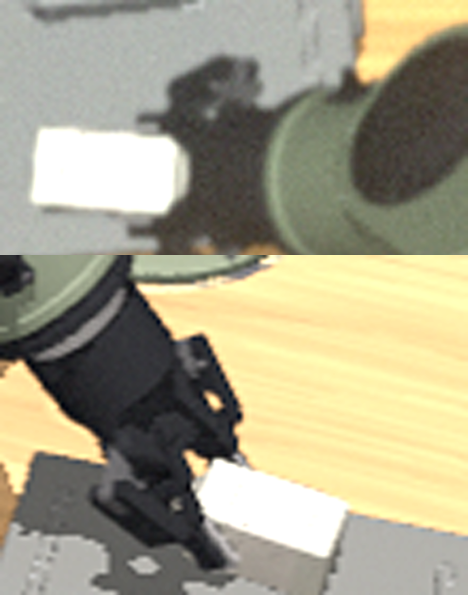

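```bash
python3 - <<'E'
from g import *
p,R,s=cur();print("off",R.inv().apply(np.array([.4655,.170,.149])-p).round(4).tolist(), "axis in tool",R.inv().apply([-.072,-.997,0]).round(3).tolist())
E
python3 -m handwheel '[[0.2,0,-0.24,0,0,0],[0.4,0,-0.48,0,0,0],[0.64,0,-0.76,0,0,0],[0.64,0,-0.76,0,0,0],[0.64,0,-0.76,0,0,0],[0.64,0,-0.76,0,0,0],[0.64,0,-0.76,0,0,0],[0,0,0,0,0,0]]'
python3 - <<'E'
from g import *
from h import *
f=bot.grab_frame("top");g=bot.grab_frame("scene");delta([0,0,0])
z=lambda a:cv2.resize(a,None,fx=2.5,fy=2.5,interpolation=2)
cv2.imwrite("pics/l.png",np.vstack([z(f["pixels"][150:270,130:400]),z(g["pixels"][100:220,230:500])]))
E
```

```text
off [0.0021, -0.0007, -0.0497] axis in tool [-0.766, 0.005, -0.642]
clock: 11.72
position: [0.4689, 0.2006, 0.2588]
tool_rot: [3.137, -0.696, 1.497]
force: [0.5, -0.2, -2.5]
grip_width: 0.0454
t 11.82 p [0.4682 0.2004 0.2569] q [ 0.5   0.35 -0.69  2.04 -0.68  0.79  0.26] F [-0.2  0.4 -3. ] w 0.0454
shift units(/25mm), current axes [-13.822 -18.06    1.821]
```

View pics/l.png

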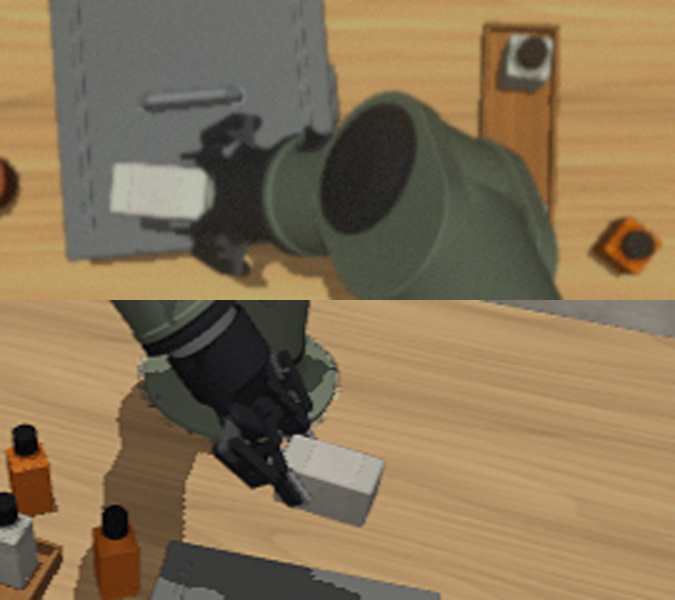

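```bash
cat >> g.py <<'E'
OFF=np.array([.0021,-.0007,-.0497])
yd=np.array([.9986,-.052,0]);ad=np.array([-.052,-.9986,0])
RT=rot(yd,ad*np.cos(np.radians(40))-np.array([0,0,1])*np.sin(np.radians(40)))
CT=np.array([.531,-.154,.067])
def place(up,**k): delta(CT+[0,0,up]-RT.apply(OFF),RT)
E
python3 - <<'E'
from g import *
delta([.51,.05,.29]); place(.15)
E
```

```text
t 11.82 p [0.4682 0.2004 0.2569] q [ 0.5   0.35 -0.69  2.04 -0.68  0.79  0.26] F [-0.2  0.4 -3. ] w 0.0454
shift units(/25mm), current axes [-3.652  2.131 -4.783]
t 11.82 p [0.4682 0.2004 0.2569] q [ 0.5   0.35 -0.69  2.04 -0.68  0.79  0.26] F [-0.2  0.4 -3. ] w 0.0454
shift units(/25mm), current axes [-13.704   3.661  -7.803]
shift units, target axes [-7.879  3.275 13.758]
rot units [-0.0003 -0.2498 -0.0044] deg [ -0.1 -89.9  -1.6]
```

```bash
python3 -m handwheel '[[-0.6,0.35,-0.8,0,0,0],[-0.6,0.35,-0.8,0,0,0],[-0.6,0.35,-0.8,0,0,0],[-0.6,0.35,-0.8,0,0,0],[-0.6,0.35,-0.8,0,0,0],[-0.6,0.35,-0.8,0,0,0]]'
python3 -m handwheel '[[0,0,0,0,-0.025,0],[0,0,0,0,-0.025,0],[0,0,0,0,-0.025,0],[0,0,0,0,-0.025,0],[0,0,0,0,-0.025,0],[0,0,0,0,0,0]]'
python3 - <<'E'
from g import *
place(.15)
E
```

```text
clock: 12.58
position: [0.5093, 0.0502, 0.2904]
tool_rot: [-3.139, -0.698, 1.493]
force: [0.8, 0.8, -2.7]
grip_width: 0.0457
clock: 13.32
position: [0.5089, 0.0546, 0.2901]
tool_rot: [-3.14, 0.089, 1.501]
force: [-0.1, 0.5, -2.7]
grip_width: 0.0452
t 13.32 p [0.5089 0.0546 0.2901] q [ 0.08  0.29 -0.45  1.74  0.22  1.19 -0.52] F [-0.1  0.5 -2.7] w 0.0452
shift units(/25mm), current axes [-9.431  1.527  4.991]
shift units, target axes [-3.171  1.343 10.214]
rot units [-0.0016 -0.1247 -0.0025] deg [ -0.6 -44.9  -0.9]
```

```bash
python3 -m handwheel '[[0,0,0,0,-0.025,0],[0,0,0,0,-0.025,0],[0,0,0,0,-0.025,0],[0,0,0,0,-0.025,0],[0,0,0,0,-0.025,0],[0,0,0,0,0,0]]'
python3 - <<'E'
from g import *
place(.15)
f=bot.grab_frame("top");g=bot.grab_frame("scene")
z=lambda a:cv2.resize(a,None,fx=2,fy=2,interpolation=2)
import cv2
cv2.imwrite("pics/m.png",np.vstack([z(f["pixels"][130:270,130:400]),z(g["pixels"][90:250,170:440])]))
E
```

```text
clock: 14.08
position: [0.5086, 0.052, 0.2879]
tool_rot: [-3.13, 0.875, 1.505]
force: [0.2, -0.2, -1.6]
grip_width: 0.0454
t 14.07 p [0.5086 0.052  0.2879] q [-0.41  0.58 -0.36  1.63  0.72  1.72 -1.03] F [ 0.2 -0.2 -1.6] w 0.0454
shift units(/25mm), current axes [-3.132  1.595 10.057]
shift units, target axes [-3.173  1.351 10.08 ]
rot units [-0.0034  0.0004 -0.0014] deg [-1.2  0.2 -0.5]
```

View pics/m.png

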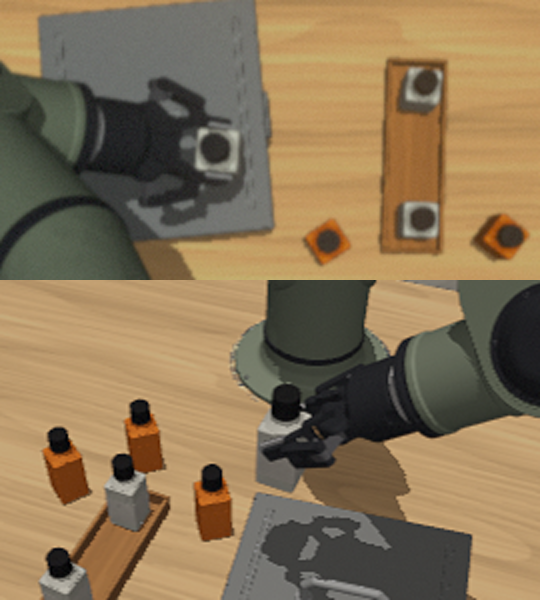

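```bash
python3 -m handwheel '[[-0.31,0.15,1,0,0,0],[-0.31,0.15,1,0,0,0],[-0.31,0.15,1,0,0,0],[-0.31,0.15,1,0,0,0],[-0.31,0.15,1,0,0,0],[0,0,0,-0.003,0,-0.001]]'
python3 - <<'E'
from g import *
place(.15)
E
```

```text
clock: 14.92
position: [0.5184, -0.0741, 0.2409]
tool_rot: [3.129, 0.872, 1.498]
force: [-0.2, 0.3, -2.1]
grip_width: 0.0454
t 14.93 p [ 0.5184 -0.0741  0.2409] q [-0.24  0.56 -0.31  1.81  0.84  1.49 -1.01] F [-0.2  0.3 -2.1] w 0.0454
shift units(/25mm), current axes [-1.378  0.736  5.024]
shift units, target axes [-1.385  0.699  5.027]
rot units [-0.0006 -0.0001 -0.0021] deg [-0.2 -0.  -0.8]
```

```bash
python3 -m handwheel '[[-0.28,0.14,1,0,0,0],[-0.28,0.14,1,0,0,0],[-0.28,0.14,1,0,0,-0.002],[-0.28,0.14,1,0,0,0],[-0.28,0.14,1,0,0,0],[0,0,0,0,0,0],[0,0,0,0,0,0]]'
python3 - <<'E'
from g import *
place(.15)
import cv2
f=bot.grab_frame("top");g=bot.grab_frame("scene")
z=lambda a:cv2.resize(a,None,fx=2.5,fy=2.5,interpolation=2)
cv2.imwrite("pics/n.png",np.vstack([z(f["pixels"][150:265,230:430]),z(g["pixels"][110:235,160:360])]))
E
```

```text
clock: 15.8
position: [0.5302, -0.1896, 0.1877]
tool_rot: [-3.14, 0.872, 1.521]
force: [-0.4, 1.4, -1.7]
grip_width: 0.0456
t 15.8 p [ 0.5302 -0.1896  0.1877] q [-0.09  0.6  -0.25  1.9   0.99  1.3  -0.98] F [-0.4  1.4 -1.7] w 0.0456
shift units(/25mm), current axes [-0.067 -0.016  0.145]
shift units, target axes [-0.067 -0.016  0.145]
rot units [ 0.0001 -0.0001  0.0003] deg [ 0.  -0.   0.1]
```

View pics/n.png

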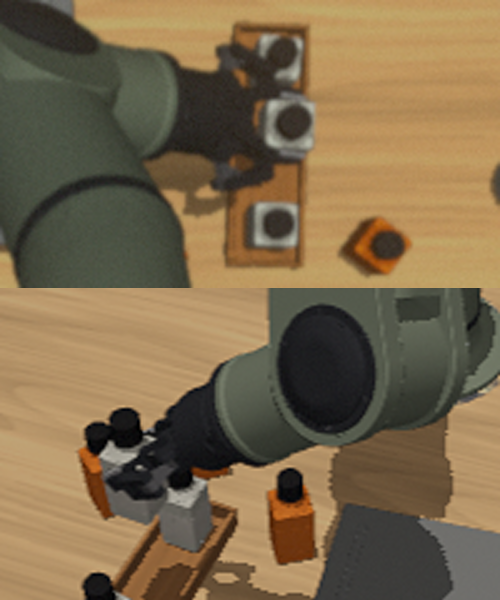

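```bash
python3 - <<'E'
from h import *
t=(230+293/2.5,150+122/2.5);s=(160+124/2.5,110+(411-288)/2.5)
print(tri(t,s),onz("top",t,.278),onz("scene",s,.278))
for b in [(230+282/2.5,150+50/2.5),(230+278/2.5,150+222/2.5)]: print(onz("top",b,.128))
E
python3 -m handwheel '[[0.77,0,0.64,0,0,0],[0.77,0,0.64,0,0,0],[0.77,0,0.64,0,0,0],[0,0,0,0,0,0]]'
python3 - <<'E'
from g import *
place(0)
import cv2
f=bot.grab_frame("top");g=bot.grab_frame("scene")
z=lambda a:cv2.resize(a,None,fx=2.5,fy=2.5,interpolation=2)
cv2.imwrite("pics/o.png",np.vstack([z(f["pixels"][150:265,230:430]),z(g["pixels"][110:235,160:360])]))
E
```

```text
(array([ 0.52928255, -0.14858043,  0.2810272 ]), [np.float64(0.0016498108309958579), np.float64(0.001649810830995821)]) [ 0.52890651 -0.14747423  0.278     ] [ 0.52698064 -0.15207761  0.278     ]
[ 0.62068913 -0.15778312  0.128     ]
[ 0.44420089 -0.14995576  0.128     ]
clock: 16.4
position: [0.5296, -0.189, 0.1111]
tool_rot: [-3.135, 0.873, 1.527]
force: [0.7, -0.0, -1.4]
grip_width: 0.0454
t 16.4 p [ 0.5296 -0.189   0.1111] q [-0.1   0.73 -0.23  1.92  1.05  1.22 -1.11] F [ 0.7 -0.  -1.4] w 0.0454
shift units(/25mm), current axes [2.17  0.026 2.047]
shift units, target axes [2.169 0.013 2.048]
rot units [-0.0001  0.0001  0.0008] deg [-0.1  0.   0.3]
```

View pics/o.png

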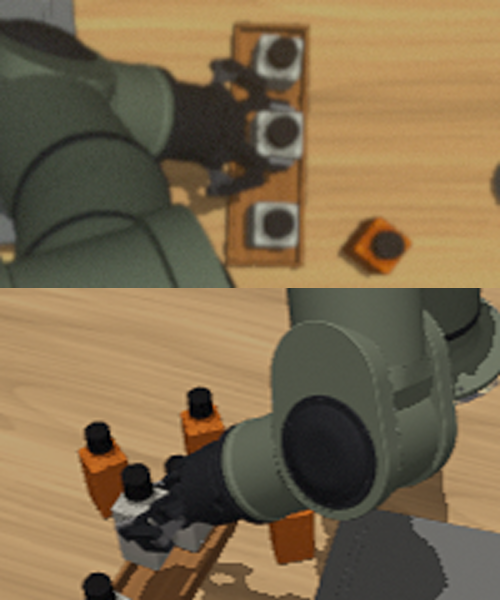

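Run:
```python
from g import *
from h import *
p,R,s=cur()
for L in (.1,.2,.25,.3,.35,.4):
    X=p-R.apply([0,0,L]);print(L,X.round(3),"topz",((proj("top",X)-[230,150])*2.5).round(),"scz",((proj("scene",X)-[160,110])*2.5+[0,288]).round())
X=np.array([.416,-.031,.122]);print(((proj("top",X)-[230,150])*2.5).round(),((proj("scene",X)-[160,110])*2.5+[0,288]).round())
```

```text
0.1 [ 0.534 -0.113  0.177] topz [244. 129.] scz [171. 499.]
0.2 [ 0.538 -0.036  0.241] topz [168. 118.] scz [236. 477.]
0.25 [0.54  0.002 0.273] topz [127. 112.] scz [273. 464.]
0.3 [0.542 0.04  0.305] topz [ 83. 106.] scz [313. 451.]
0.35 [0.544 0.079 0.338] topz [37. 99.] scz [356. 436.]
0.4 [0.546 0.117 0.37 ] topz [-12.  92.] scz [402. 420.]
[161. 251.] [290. 475.]
```

```bash
python3 -m handwheel '[[0.5,0,0.48,0,0,0],[0.5,0,0.48,0,0,0],[0.5,0,0.48,0,0,0],[0.4,0,0.35,0,0,0],[0,0,0,0,0,0]]'
python3 - <<'E'
from g import *
place(0)
import cv2
f=bot.grab_frame("top");g=bot.grab_frame("scene")
z=lambda a:cv2.resize(a,None,fx=2.5,fy=2.5,interpolation=2)
cv2.imwrite("pics/q.png",np.vstack([z(f["pixels"][150:265,230:430]),z(g["pixels"][110:235,160:360])]))
E
```

```text
clock: 17.12
position: [0.5291, -0.1935, 0.0458]
tool_rot: [-3.135, 0.874, 1.525]
force: [-0.6, -0.1, -1.5]
grip_width: 0.0455
t 17.12 p [ 0.5291 -0.1935  0.0458] q [-0.11  0.85 -0.21  1.92  1.11  1.16 -1.22] F [-0.6 -0.1 -1.5] w 0.0455
shift units(/25mm), current axes [0.282 0.023 0.231]
shift units, target axes [0.282 0.021 0.231]
rot units [-0.0002  0.0002  0.0007] deg [-0.1  0.1  0.2]
```

View pics/q.png

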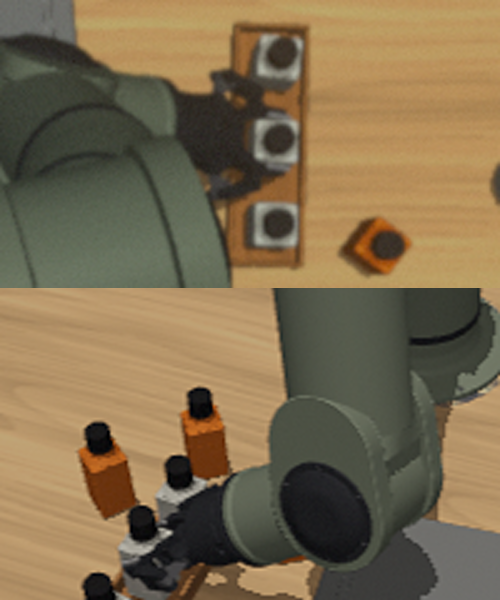

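```bash
python3 -m handwheel '[[0.1,0.02,0.08,0,0,0],[0.06,0,0.05,0,0,0],[0,0,0,0,0,0]]'
python3 -m handwheel '[[0.04,0,0.034,0,0,0],[0,0,0,0,0,0]]'
python3 -m handwheel '[[0.04,0,0.034,0,0,0],[0,0,0,0,0,0]]'
python3 -m handwheel '[[0.03,0,0.025,0,0,0],[0,0,0,0,0,0]]'
```

```text
clock: 17.6
position: [0.5301, -0.1934, 0.0418]
tool_rot: [-3.138, 0.873, 1.523]
force: [0.7, -0.3, -2.9]
grip_width: 0.0453
clock: 17.85
position: [0.5301, -0.1934, 0.0404]
tool_rot: [-3.138, 0.873, 1.523]
force: [-0.5, -0.1, -1.5]
grip_width: 0.0454
clock: 18.1
position: [0.5301, -0.1934, 0.0391]
tool_rot: [-3.138, 0.873, 1.523]
force: [0.2, 0.2, -2.1]
grip_width: 0.0456
clock: 18.35
position: [0.5302, -0.1935, 0.0388]
tool_rot: [-3.138, 0.874, 1.523]
force: [-0.8, 2.8, 8.9]
grip_width: 0.0455
```

```bash
python3 -m handwheel '[[0,0,0,0,0,0],[0,0,0,0,0,0],[0,0,0,0,0,0],[0,0,0,0,0,0]]' -0.4
python3 - <<'E'
from g import *
import cv2
place(0)
f=bot.grab_frame("top");g=bot.grab_frame("scene")
z=lambda a:cv2.resize(a,None,fx=3,fy=3,interpolation=2)
cv2.imwrite("pics/r.png",np.vstack([z(f["pixels"][150:250,300:440]),z(g["pixels"][160:255,170:310])]))
E
```

```text
clock: 18.85
position: [0.5301, -0.1934, 0.0381]
tool_rot: [-3.138, 0.873, 1.523]
force: [-0.5, 0.2, 0.0]
grip_width: 0.0599
t 18.85 p [ 0.5301 -0.1934  0.0381] q [-0.11  0.87 -0.21  1.92  1.12  1.15 -1.23] F [-0.5  0.2  0. ] w 0.0599
shift units(/25mm), current axes [ 0.046 -0.016  0.037]
shift units, target axes [ 0.046 -0.017  0.037]
rot units [-0.0001  0.0001  0.0005] deg [-0.   0.   0.2]
```

View pics/r.png

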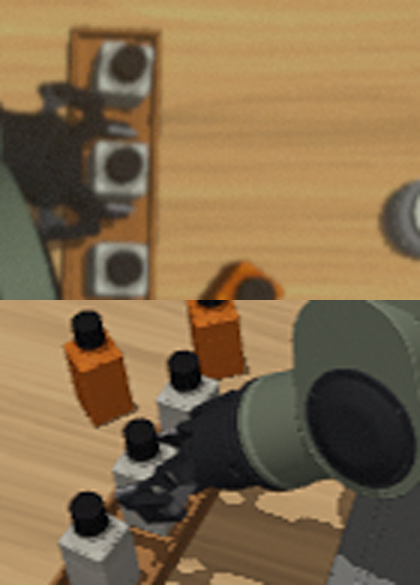

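The bottle stands in the gap, its cap in line with the two others in the top view and the fingers clear on both sides. I retreat straight back.

```bash
python3 -m handwheel '[[0,0,-0.3,0,0,0],[0,0,-0.6,0,0,0],[0,0,-1,0,0,0],[0,0,-1,0,0,0],[0,0,-1,0,0,0],[0,0,-1,0,0,0],[0,0,-1,0,0,0],[0,0,-1,0,0,0]]'
python3 - <<'E'
from g import *
import cv2
f=bot.grab_frame("top");g=bot.grab_frame("scene")
z=lambda a:cv2.resize(a,None,fx=2.5,fy=2.5,interpolation=2)
cv2.imwrite("pics/s.png",np.vstack([z(f["pixels"][150:265,130:430]),z(g["pixels"][110:235,160:460])]))
a=np.array([-.078,.997,0]) # handle direction
R=rot(np.array([.997,.078,0]),[0,0,-1]);delta([.573,.19,.30],R)
E
```

```text
clock: 19.95
position: [0.537, -0.0597, 0.1503]
tool_rot: [-3.138, 0.873, 1.524]
force: [0.2, 0.1, -0.7]
grip_width: 0.0601
t 20.05 p [ 0.5379 -0.0581  0.1505] q [-0.27  0.72 -0.31  1.8   0.89  1.41 -1.12] F [-0.1 -0.1 -0.2] w 0.06
shift units(/25mm), current axes [  1.855   0.929 -11.485]
shift units, target axes [ 9.786  2.173 -5.978]
rot units [-0.0087  0.1384 -0.0187] deg [-3.1 49.8 -6.7]
```

View pics/s.png

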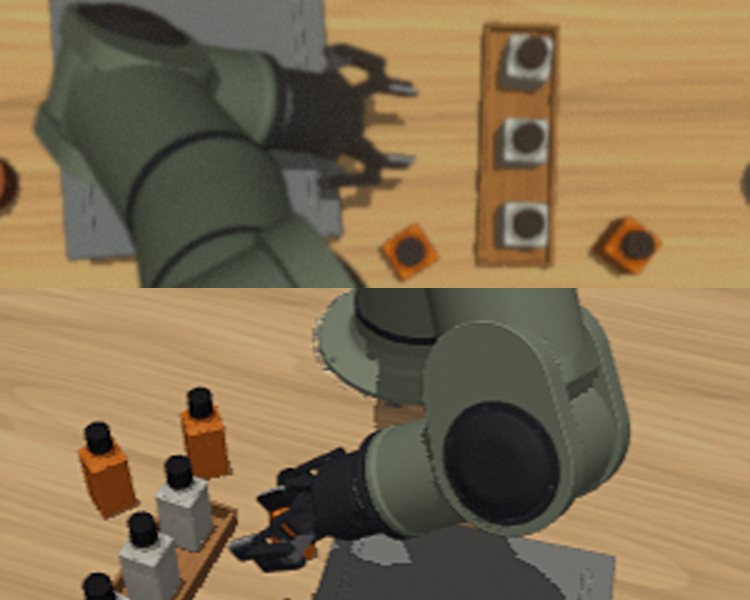

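```bash
python3 -m handwheel '[[-0.5,0,-1,0,0,0],[-0.5,0,-1,0,0,0],[-0.5,0,-1,0,0,0],[-0.5,0,-1,0,0,0],[-0.5,0,-1,0,0,0],[0,0,0,-0.0017,0.0277,-0.004],[0,0,0,-0.0017,0.0277,-0.004],[0,0,0,-0.0017,0.0277,-0.004]]'
python3 -m handwheel '[[0,0,0,-0.0017,0.0277,-0.004],[0,0,0,-0.0017,0.0277,-0.004],[0,0,0,0,0,0]]'
python3 - <<'E'
from g import *
R=rot(np.array([.997,.078,0]),[0,0,-1]);delta([.573,.19,.30],R)
E
```

```text
clock: 21.05
position: [0.5402, -0.0053, 0.2778]
tool_rot: [-3.123, 0.345, 1.608]
force: [0.4, -0.1, -0.9]
grip_width: 0.0596
clock: 21.42
position: [0.5399, -0.0104, 0.2773]
tool_rot: [-3.135, 0.0, 1.645]
force: [-0.6, -0.5, -0.1]
grip_width: 0.0597
t 21.43 p [ 0.5399 -0.0104  0.2773] q [ 0.3   0.35 -0.51  1.7   0.18  1.15 -0.19] F [-0.6 -0.5 -0.1] w 0.0597
shift units(/25mm), current axes [ 7.896  1.907 -0.925]
shift units, target axes [ 7.889  1.944 -0.91 ]
rot units [-0.0011  0.     -0.0006] deg [-0.4  0.  -0.2]
```

Before moving over the handle I measure the handle and the standing bottle again.

Run:
```python
from h import *
from g import *
f=bot.grab_frame("top");g=bot.grab_frame("scene")
out=[]
for n,fr,(c,r,w,h) in(("top",f,(150,150,130,60)),("scene",g,(270,190,130,60))):
    im=cv2.resize(fr["pixels"][r:r+h,c:c+w],None,fx=5,fy=5,interpolation=2);im=np.clip(im*1.5,0,255).astype(np.uint8)
    Rl=np.array([[.997,-.078],[.078,.997]])
    for y in (-.036,.036):
      for ce,col in (((.573,.190),(0,0,255)),((.575,.188),(0,255,0))):
        X=np.r_[np.array(ce)+Rl@[0,y],.164];q=(proj(n,X)-[c,r])*5;cv2.circle(im,tuple(int(v) for v in q),3,col,-1)
    out.append(im)
cv2.imwrite("pics/t.png",np.vstack(out))
z=lambda a:cv2.resize(a,None,fx=2.5,fy=2.5,interpolation=2)
```

```text
(no output)
```

View pics/t.png

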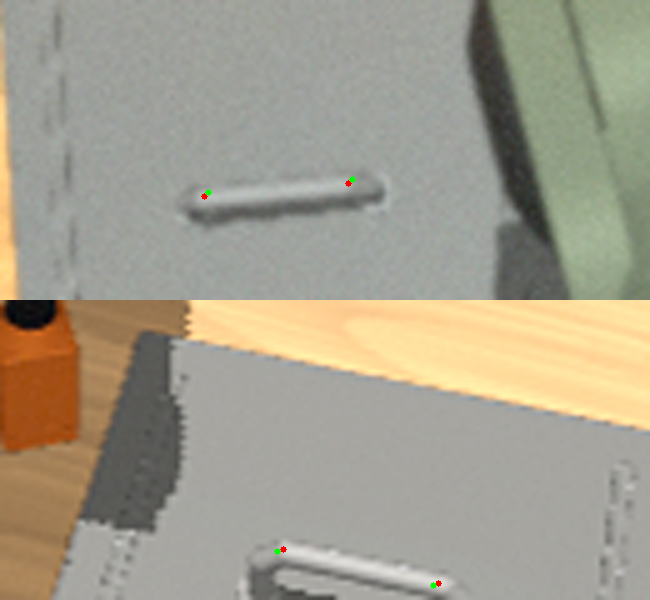

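The handle's bar runs from top-crop (185,200) to (385,188), so its middle is at about (0.573, 0.188). I move above it.

```bash
python3 -m handwheel '[[0.98,0.24,-0.1,-0.001,0,0],[0.98,0.24,-0.1,0,0,0],[0.98,0.24,0,0,0,0],[0.98,0.24,0,0,0,0],[0.98,0.24,0,0,0,0],[0.98,0.24,0,0,0,0],[0.98,0.24,0,0,0,0],[0.98,0.24,0,0,0,0]]'
python3 -m handwheel '[[0,0,1,0,0,0],[0,0,1,0,0,0],[0,0,1,0,0,0],[0,0,0,0,0,0]]'
python3 - <<'E'
from g import *
from h import *
R=rot(np.array([.997,.078,0]),[0,0,-1]);delta([.573,.188,.116],R)
f=bot.grab_frame("top");g=bot.grab_frame("scene")
z=lambda a:cv2.resize(a,None,fx=2.5,fy=2.5,interpolation=2)
cv2.imwrite("pics/u.png",np.vstack([z(f["pixels"][140:255,130:430]),z(g["pixels"][140:265,160:460])]))
E
```

```text
clock: 22.52
position: [0.5712, 0.196, 0.2815]
tool_rot: [-3.14, 0.003, 1.655]
force: [0.4, -0.2, -0.9]
grip_width: 0.0596
clock: 23.02
position: [0.5704, 0.1945, 0.2053]
tool_rot: [-3.138, 0.003, 1.655]
force: [0.9, -0.4, 0.5]
grip_width: 0.0599
t 23.02 p [0.5704 0.1945 0.2053] q [-0.06  0.53 -0.54  1.63  0.3   1.07 -0.6 ] F [ 0.9 -0.4  0.5] w 0.0599
shift units(/25mm), current axes [-0.259  0.096  3.571]
shift units, target axes [-0.268  0.084  3.571]
rot units [-0.0006  0.0004  0.001 ] deg [-0.2  0.2  0.4]
```

View pics/u.png

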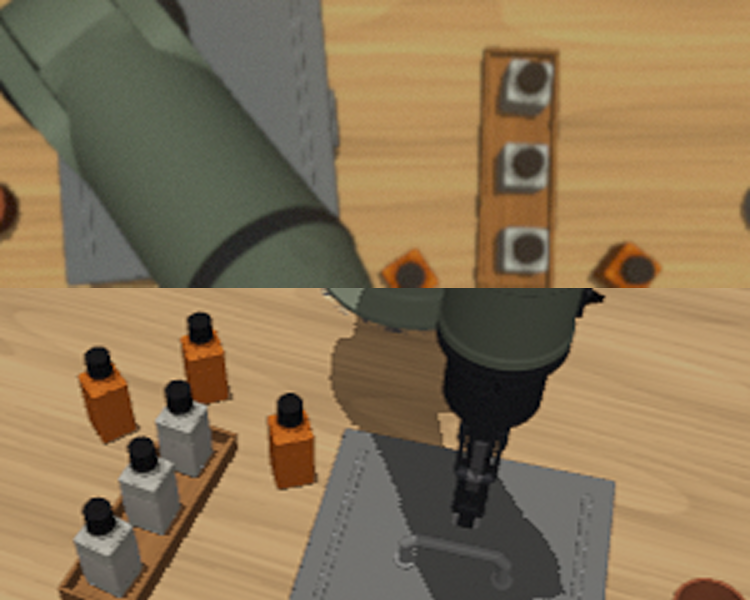

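```bash
python3 -m handwheel '[[-0.26,0.09,0.5,0,0,0],[0,0,0.8,0,0,0.001],[0,0,0.8,0,0,0],[0,0,0.8,0,0,0],[0,0,0.4,0,0,0],[0,0,0.25,0,0,0],[0,0,0,0,0,0]]'
python3 - <<'E'
from g import *
from h import *
R=rot(np.array([.997,.078,0]),[0,0,-1]);delta([.573,.188,.116],R)
g=bot.grab_frame("scene")
cv2.imwrite("pics/v.png",cv2.resize(g["pixels"][180:280,290:420],None,fx=5,fy=5,interpolation=2))
E
```

```text
clock: 24.0
position: [0.5747, 0.1869, 0.1181]
tool_rot: [-3.141, 0.001, 1.646]
force: [0.1, 0.1, 0.4]
grip_width: 0.0598
t 24.0 p [0.5747 0.1869 0.1181] q [-0.07  0.62 -0.5   1.71  0.36  0.9  -0.65] F [0.1 0.1 0.4] w 0.0598
shift units(/25mm), current axes [ 0.049 -0.065  0.083]
shift units, target axes [ 0.049 -0.065  0.083]
rot units [-0.0001  0.0002 -0.0004] deg [-0.   0.1 -0.2]
```

View pics/v.png

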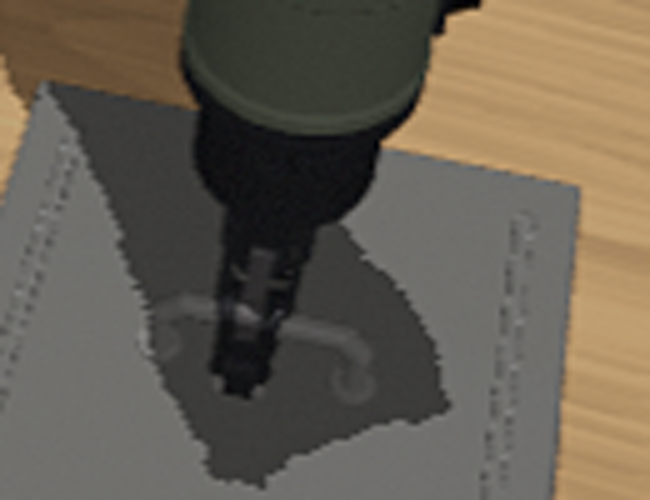

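```bash
python3 -m handwheel '[[0,0,0,0,0,0],[0,0,0,0,0,0],[0,0,0,0,0,0],[0,0,0,0,0,0],[0,0,0,0,0,0],[0,0,0,0,0,0],[0,0,0,0,0,0],[0,0,0,0,0,0]]' 1 80
python3 - <<'E'
from g import *
from h import *
delta([.573,.188,.116])
g=bot.grab_frame("scene")
cv2.imwrite("pics/w.png",cv2.resize(g["pixels"][180:280,290:420],None,fx=5,fy=5,interpolation=2))
E
```

```text
clock: 25.05
position: [0.5746, 0.187, 0.1185]
tool_rot: [-3.141, 0.001, 1.646]
force: [-2.1, 0.1, 6.5]
grip_width: 0.009
t 25.05 p [0.5746 0.187  0.1185] q [-0.07  0.62 -0.5   1.71  0.36  0.9  -0.65] F [-2.1  0.1  6.5] w 0.009
shift units(/25mm), current axes [ 0.044 -0.063  0.1  ]
```

View pics/w.png

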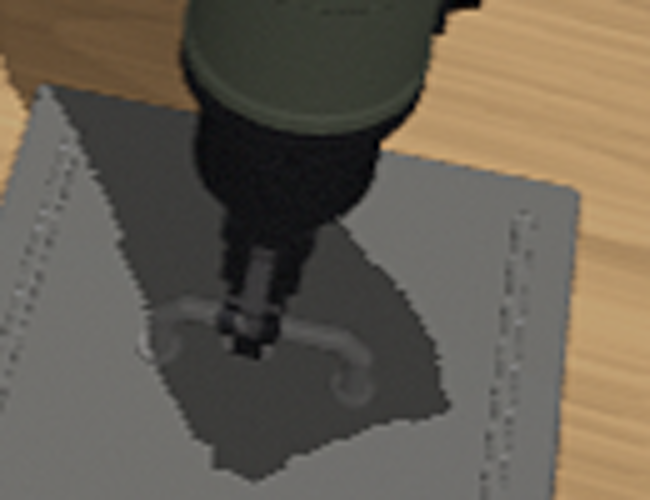

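```bash
python3 -m handwheel '[[0,0,0,0,0,0],[0,0,-0.02,0,0,0],[0,0,-0.02,0,0,0],[0,0,0,0,0,0]]' 1 100
python3 -m handwheel '[[0,0,-0.02,0,0,0],[0,0,-0.02,0,0,0],[0,0,0,0,0,0]]'
```

```text
clock: 25.6
position: [0.5744, 0.1869, 0.1187]
tool_rot: [-3.14, 0.001, 1.646]
force: [-0.3, -0.8, -5.0]
grip_width: 0.0084
clock: 25.98
position: [0.5743, 0.1867, 0.1195]
tool_rot: [-3.14, 0.002, 1.646]
force: [0.6, -0.3, -15.4]
grip_width: 0.0087
```

```bash
python3 -m handwheel '[[0,0,-0.02,0,0,0],[0,0,-0.02,0,0,0],[0,0,0,0,0,0]]'
python3 -m handwheel '[[0,0,-0.02,0,0,0],[0,0,-0.02,0,0,0],[0,0,0,0,0,0]]'
python3 -m handwheel '[[0,0,-0.02,0,0,0],[0,0,-0.02,0,0,0],[0,0,0,0,0,0]]'
```

```text
clock: 26.35
position: [0.5744, 0.1869, 0.121]
tool_rot: [-3.14, 0.001, 1.646]
force: [-2.4, -0.8, -13.4]
grip_width: 0.0087
clock: 26.72
position: [0.5747, 0.1871, 0.1223]
tool_rot: [-3.141, 0.001, 1.646]
force: [-2.5, -0.1, -10.8]
grip_width: 0.0084
clock: 27.1
position: [0.5747, 0.1871, 0.1232]
tool_rot: [-3.141, 0.001, 1.646]
force: [-1.4, 0.8, -8.1]
grip_width: 0.0081
```

```bash
python3 -m handwheel '[[0,0,-0.03,0,0,0],[0,0,-0.03,0,0,0],[0,0,-0.03,0,0,0],[0,0,-0.03,0,0,0],[0,0,-0.03,0,0,0],[0,0,-0.03,0,0,0],[0,0,-0.04,0,0,0],[0,0,0,0,0,0]]'
python3 -m handwheel '[[0,0,-0.06,0,0,0],[0,0,-0.1,0,0,0],[0,0,-0.12,0,0,0],[0,0,-0.12,0,0,0],[0,0,-0.12,0,0,0],[0,0,-0.12,0,0,0],[0,0,-0.1,0,0,0],[0,0,0,0,0,0]]'
python3 - <<'E'
from g import *
from h import *
delta([.5745,.187,.1485])
g=bot.grab_frame("scene");f=bot.grab_frame("top")
cv2.imwrite("pics/x.png",cv2.resize(g["pixels"][180:350,160:420],None,fx=3,fy=3,interpolation=2))
E
```

```text
clock: 28.1
position: [0.5748, 0.1871, 0.1288]
tool_rot: [-3.141, 0.001, 1.646]
force: [-0.5, -0.8, -2.3]
grip_width: 0.0082
clock: 29.1
position: [0.5747, 0.187, 0.1472]
tool_rot: [-3.141, 0.001, 1.646]
force: [-0.1, 0.9, -5.5]
grip_width: 0.0084
t 29.1 p [0.5747 0.187  0.1472] q [-0.06  0.59 -0.51  1.69  0.34  0.96 -0.63] F [-0.1  0.9 -5.5] w 0.0084
shift units(/25mm), current axes [-0.001 -0.01  -0.051]
```

View pics/x.png

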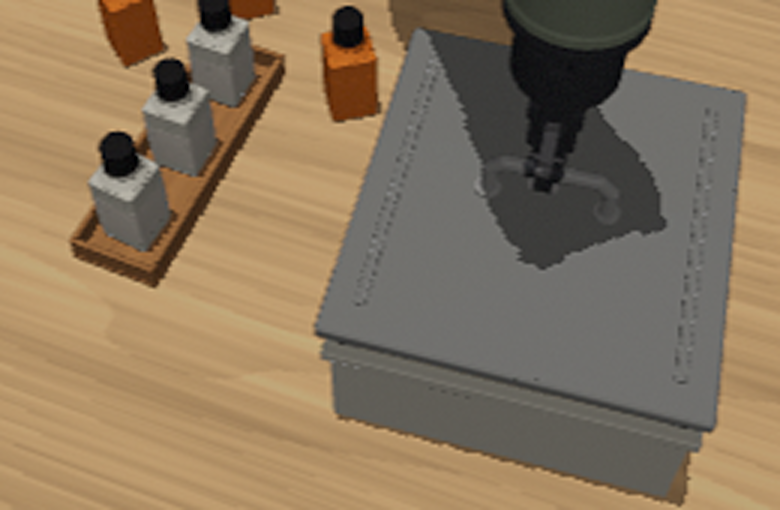

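```bash
python3 - <<'E'
from h import *
from scipy.optimize import least_squares
now=[(266,291),(397.7,323.3),(298.3,190),(408.7,211.3)];old=[sz(300,464),sz(658,555),sz(387,187),sz(688,243)]
for n,o in zip(now,old):
    b=onz("scene",o,.126)
    r=least_squares(lambda h:proj("scene",b+[0,0,h[0]])-n,[.02]);print(round(r.x[0]*1e3,1),r.fun.round(1))
E
python3 - <<'E'
import sys;sys.path.insert(0,".")
from workcell import bot
import cv2
from h import *
f=bot.grab_frame("scene");p=cv2.imread("pics/scene0.png")
a=p[270:345,260:420];b=f["pixels"][270:345,260:420]
cv2.imwrite("pics/y.png",cv2.resize(np.vstack([a,b]),None,fx=4,fy=4,interpolation=2))
E
```

```text
21.7 [ 0.8 -0.1]
24.5 [-0.1 -0.1]
26.6 [0.2 0. ]
23.1 [-0.8 -0.3]
```

View pics/y.png

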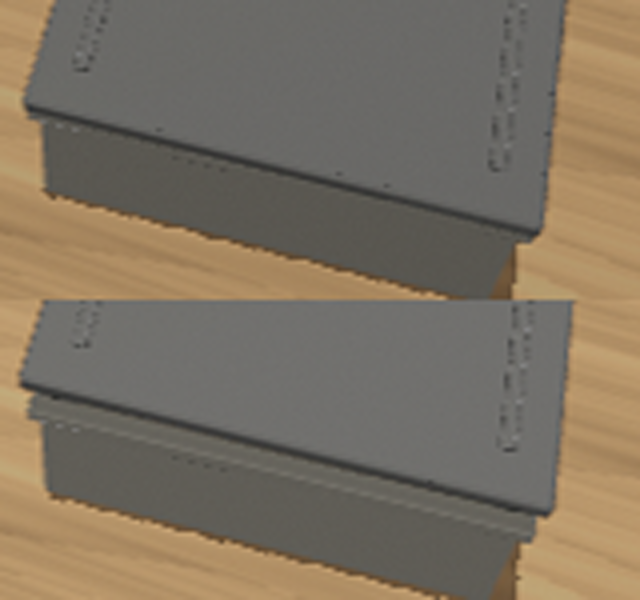

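```bash
cat > lift.py <<'E'
from workcell import bot
from h import *
def lift():
  f=bot.grab_frame("scene")["pixels"];p=cv2.imread("pics/scene0.png")
  U=8;g=lambda a:cv2.resize(cv2.cvtColor(a,cv2.COLOR_BGR2GRAY),None,fx=U,fy=U,interpolation=cv2.INTER_CUBIC)
  for nm,(cx,cy) in {"farL":(271,292),"farR":(392,325),"nearR":(402,218),"nearL":(300,201),"dotsL":(285,250),"dotsR":(389,290),"dotsR2":(393,250)}.items():
    w=8;pt=g(p[cy-w:cy+w,cx-w:cx+w]);ar=g(f[cy-w-14:cy+w+6,cx-w-8:cx+w+8])
    m=cv2.matchTemplate(ar,pt,cv2.TM_CCOEFF_NORMED);_,v,_,l=cv2.minMaxLoc(m)
    d=np.array([l[0]/U-8,l[1]/U-14]);b=onz("scene",(cx,cy),.126)
    hs=np.linspace(0,.06,601);e=[np.linalg.norm(proj("scene",b+[0,0,h])-[cx,cy]-d) for h in hs];i=int(np.argmin(e))
    print(nm,b[:2].round(2),"score",round(v,2),"d",d,"lift mm",round(hs[i]*1e3,1),"res px",round(e[i],2))
E
python3 -c "from lift import *;lift()"
```

```text
farL [0.73 0.07] score 0.94 d [-1.125 -6.   ] lift mm 27.1 res px 0.77
farR [0.71 0.34] score 0.91 d [ 3.    -5.125] lift mm 25.9 res px 0.44
nearR [0.42 0.31] score 0.97 d [ 2.625 -6.375] lift mm 25.8 res px 0.31
nearL [0.45 0.05] score 0.74 d [-3.375  3.875] lift mm 0.0 res px 5.14
dotsL [0.61 0.06] score 0.97 d [  2. -13.] lift mm 52.9 res px 2.02
dotsR [0.63 0.32] score 0.83 d [  3.    -11.375] lift mm 47.2 res px 1.57
dotsR2 [0.52 0.31] score 0.81 d [  3.   -11.25] lift mm 44.4 res px 1.09
```

The good corner matches give a lift of about 26 mm and a level lid. I raise it 4 mm more.

```bash
python3 -m handwheel '[[0,0,-0.06,0,0,0],[0,0,-0.06,0,0,0],[0,0,-0.04,0,0,0],[0,0,0,0,0,0],[0,0,0,0,0,0]]'
python3 - <<'E'
from lift import *
from g import *
lift();delta([.5745,.187,.1485])
f=bot.grab_frame("top");g=bot.grab_frame("scene")
cv2.imwrite("pics/z.png",np.vstack([cv2.resize(f["pixels"][130:280,100:480],None,fx=1.6,fy=1.6),cv2.resize(g["pixels"][130:350,100:480],None,fx=1.6,fy=1.6)]))
for n,fr in(("top",f),("scene",g)):
  for th in("cup","glaze_jar","near_bottle_mid"): print(n,th,[(round(d["score"],2),np.round(d["point"]).tolist()) for d in bot.trace(fr,th)])
E
```

```text
clock: 29.92
position: [0.5746, 0.187, 0.151]
tool_rot: [-3.141, 0.001, 1.646]
force: [-0.3, -0.3, -4.7]
grip_width: 0.0081
farL [0.73 0.07] score 0.95 d [-1.125 -6.875] lift mm 30.9 res px 0.72
farR [0.71 0.34] score 0.91 d [ 3.375 -5.875] lift mm 29.4 res px 0.44
nearR [0.42 0.31] score 0.98 d [ 3.    -7.375] lift mm 29.7 res px 0.32
nearL [0.45 0.05] score 0.75 d [-3.375  2.875] lift mm 0.0 res px 4.44
dotsL [0.61 0.06] score 0.97 d [-2.25 -1.  ] lift mm 4.2 res px 2.24
dotsR [0.63 0.32] score 0.87 d [ 3. -8.] lift mm 34.9 res px 0.27
dotsR2 [0.52 0.31] score 0.78 d [ 3. -9.] lift mm 36.6 res px 0.31
t 29.98 p [0.5746 0.187  0.151 ] q [-0.06  0.58 -0.51  1.68  0.34  0.97 -0.62] F [-0.3 -0.4 -5.5] w 0.0078
shift units(/25mm), current axes [-0.001 -0.004  0.1  ]
top cup [(0.75, [118.0, 222.0]), (0.46, [444.0, 226.0])]
top glaze_jar [(0.62, [445.0, 224.0])]
top near_bottle_mid [(0.93, [379.0, 248.0]), (0.86, [347.0, 284.0]), (0.63, [292.0, 250.0]), (0.54, [340.0, 240.0])]
scene cup [(0.73, [438.0, 276.0])]
scene glaze_jar [(0.74, [140.0, 186.0])]
scene near_bottle_mid [(0.88, [202.0, 184.0]), (0.72, [137.0, 187.0]), (0.69, [274.0, 202.0]), (0.63, [235.0, 199.0]), (0.56, [241.0, 170.0])]
```

View pics/z.png

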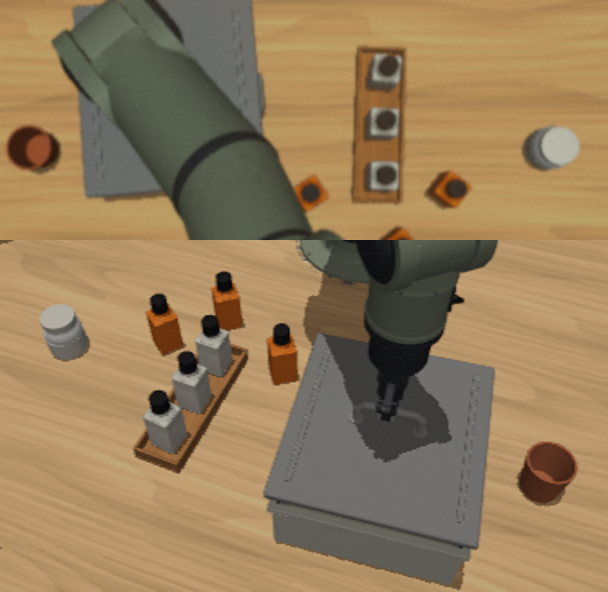

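```bash
python3 -m handwheel '[[0,0,0,0,0,0],[0,0,0,0,0,0],[0,0,0,0,0,0],[0,0,0,0,0,0],[0,0,0,0,0,0],[0,0,0,0,0,0],[0,0,0,0,0,0],[0,0,0,0,0,0]]'
python3 - <<'E'
from lift import *
lift()
E
```

```text
clock: 31.38
position: [0.5747, 0.187, 0.151]
tool_rot: [-3.141, 0.001, 1.646]
force: [-0.3, -0.8, -4.9]
grip_width: 0.0086
farL [0.73 0.07] score 0.95 d [-1.125 -6.875] lift mm 30.9 res px 0.72
farR [0.71 0.34] score 0.91 d [ 3.375 -5.875] lift mm 29.4 res px 0.44
nearR [0.42 0.31] score 0.98 d [ 3.    -7.375] lift mm 29.7 res px 0.32
nearL [0.45 0.05] score 0.75 d [-3.375  2.875] lift mm 0.0 res px 4.44
dotsL [0.61 0.06] score 0.97 d [-2.375 -0.875] lift mm 3.6 res px 2.36
dotsR [0.63 0.32] score 0.88 d [ 3. -8.] lift mm 34.9 res px 0.27
dotsR2 [0.52 0.31] score 0.79 d [ 3. -9.] lift mm 36.6 res px 0.31
```

The lid is steady, level and about 30 mm up, so I hand the job in.

```bash
python3 -c "
from workcell import bot
print(bot.job_done())"
```

```text
the job is handed in; nothing more can be done
None
```

I stood the toppled bottle upright in the gap between the two white bottles in the tray and let go of it. Then I eased the lid off its seal by the handle. I handed the job in at about 31 s with the lid still held up. No verdict was reported.

**Last checks**
- **Lid height:** three clean corner matches put it 29.4 to 30.9 mm up and level. They did not change over more than a second of holding.
- **Pull:** about 15 N was the highest reading while the seal held, and it dropped as the seal let go. The last reading was 4.9 N, about the lid's weight.
- **Surroundings:** both pictures show the placed bottle and its two neighbours upright, the jar and cup where they were, and the three orange bottles still standing.

**Checks that failed or disagreed**
- **Finger position:** the pictures showed the open fingertips about 43 mm behind the reported tool point. The stated pad swing explains only 13 mm of that. I went by the pictures, and both grasps then held.
- **Grip on the handle:** the gripper read about 8.5 mm on a 12 mm bar. It held without slipping, and I did not find the cause.
- **Lid matches:** the one remaining corner and the patches on the dotted strips gave no usable match (low scores, large misfit or lifts that disagreed), so I ignored them.

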